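# Check instrument bars over the underside camera

## Robot

A 6-joint arm with a two-finger parallel gripper is mounted at the origin on the work surface. World frame = base frame: x ahead of the robot, y to its left, z up, the work surface at z = 0. Lengths are in m, angles in rad, forces in N, time in s.
With the tool pointing down it reaches from about 0.225 to 0.875 m from the base axis. Payload 3.4 kg.
Tool frame: the origin (TCP) lies midway between the tips of the shut fingers; the grasp point (between the pads) lies 19 mm behind it; z points along the fingers, x is the direction in which the jaws open and shut, and the axes are right-handed (so a half turn about z gives the same grasp; the last joint's range is limited). The gripper opens to 85 mm and grips with 20 to 120 N. Pads are 22 mm wide; open, the fingers measure 114 mm over their backs; the gripper's body (76 mm by 85 mm) begins 54 mm behind the grasp point. The pads swing forward as they close: fully open they stand 13 mm farther back than shut.
Start: joints at [-1.306, 0.276, 1.505, -0, 1.361, -0.121], TCP at [0.216, -0.533, 0.231] pointing down, gripper open.
Joint ranges: [-2.89, 2.89], [-0.75, 2.08], [0.22, 2.7], [-1.18, 4.32], [0.11, 2.71], [-2.7, 2.7]. Speed limits (rad/s): [2.57, 2.57, 3.14, 3.14, 3.14, 3.14].

## Interface

Orientations are given as a unit quaternion [x, y, z, w].
In Python, from station import manip, grab_frame, ticket gives the robot as it stands.
- The arm moves only by the tool jog_arm, never from a script. Its argument "targets" is a list of rows, each a list of 3 entries, a list of its own where there are three numbers: the shift along the world's x, y, z in m, then the turn, a rotation vector about the world's x, y, z in degrees, then the closure in counts, from 0 (fully open) to 255 (shut). A call has 1 to 12 rows; each row shifts and turns the commanded pose from where the row before left it; what a row does not reach is not made up. A row lasts 1/10 s, in which the tool goes at most 50 mm and 8.59 degrees, less where a joint would pass 70% of its speed; a pose out of reach is approached as far as the arm can. A call with a gripper value outside its range is refused whole. The fingers move at their own pace and stop on an object; "grip_force" is the grip in N (left out, the last holds). Time passes only in rows, so rows that do not move let the fingers close. It gives the time, the measured TCP pose, the force and the opening at its end, in the units of the state.
- manip.get_obs(): the state, without advancing time (a new reading comes with each control period).
- grab_frame(name): name is "scene" or "side" or "wrist"; returns a dict with "img" (480x640x3 uint8, red, green, blue), "fx", "fy", "cx", "cy" (pixels), "xyz" and "orientation" of the camera in the world. Camera axes: x right, y down, z forward; pixel columns grow to the right and rows downward; lengths in m; the calibration is good to about 2 mm. A picture is of the moment at which its call begins. There is no depth.
- ticket.sign_off(): hands the job in, once; it reports no verdict.
The state is a dict: "clock": time; "joint_positions": joint angles; "qvel": joint speeds; "effort": joint torques, N m; "position": TCP position; "tool_rot": TCP orientation; "ft_force": force on the tool from outside, world axes, zero at the start; "torque": the same for the moment, N m; "gripper_width": finger opening in m.
Only numpy, scipy, OpenCV 4.12 (cv2) and the standard library are available. Lean on these libraries where they do the work, as an engineer would, in place of code of your own. Each camera call takes 0.05 s, during which the arm holds its last target. There are 200 camera calls.

## Task

The underside tuning cuts of the loose wooden balafon bars on the cork mat have to be checked on the bench camera. First set the camera's lamp selector to the third click up from its off stop; then, longest bar first, hold each bar level and still for about two seconds between the tips of the camera's two focus rods, in line with them, and lay it flat on the floor of the lined tray. When the last bar has been checked turn the lamp selector fully back to off, and leave the other things on the bench alone.

Things in the scene. Friction and masses are not known exactly. Their poses are not given: they have to be found in the camera images.
- selector (a joint): lamp selector: angle in rad, 0 at the off stop, growing clockwise seen from above, to the far stop at 3.14. Seven clicks (sprung detents) 30 degrees (0.5236 rad) apart: off is click 0, the third click up is 1.571. About 0.09 N m turns it over a click; let go within 8 degrees of a click, it springs to that click. It is found at click 5 or 6
- selector_grip (a point): black bar knob with a white pointer line, on top of the camera housing on the robot's side: point on its vertical axis, 22 mm above the housing's top. Its bar is 46 mm long, 13 mm wide, from 10 to 33 mm above the housing. The point's x axis runs along the bar to the pointer end (at off it looks along the camera's +y, at the third click along its +x)
- camera: underside camera, fixed: flat grey housing 250 x 250 mm, 45 mm high, origin at the centre of its underside, x away from the selector, z up. A lens window with a ring of lamps is flush in its top, 60 mm from the centre along +x; the selector's axis is 83 mm from the centre along -x. Two upright 6 mm steel focus rods stand 230 mm apart along y, beside the window
- focus (a point): viewing point: half-way between the tips of the two focus rods and level with them, 145 mm above the bench (100 mm above the housing), straight above the lens window; its axes are the camera's. A bar is in view when its own middle is at this point, level, with its length along this point's y axis, from rod to rod
- bar_a_mid (a point): middle (half-way up) of the longest bar: dark hardwood bar 180 mm long (its x axis), 40 mm wide (y), 20 mm thick (z up), with a 6 mm deep tuning cut across the middle half of its underside; about 0.14 kg. It may be absent
- bar_b_mid (a point): middle of the second longest bar: as the longest, but 160 mm long, about 0.12 kg. It may be absent
- bar_c_mid (a point): middle of the third longest bar: as the longest, but 140 mm long, about 0.10 kg. It may be absent
- bar_d_mid (a point): middle of the shortest bar: as the longest, but 120 mm long, about 0.09 kg. It may be absent
- mat: fixed cork mat on which the bars wait, in two rows of up to two, roughly along its x axis; 410 mm (x) by 200 mm (y), 3 mm thick; origin at the centre of its underside. It may be on the left or on the right of the camera, the tray on the other side
- tray_floor (a point): centre of the floor of the fixed, grey-lined plywood tray, on the lining's surface, 8 mm above the bench; inside, the tray measures 404 mm along this point's x axis and 200 mm along its y axis; its rim is 8 mm thick and stands 10 mm above the floor. Four bars fit in two rows of two with their length along x
- wax_tin: bystander: round metal tin 88 mm across, 38 mm high, beyond the camera
- try_square: bystander: try square lying flat, wooden stock 115 mm, steel blade 150 mm
- block_plane: bystander: small block plane 160 x 50 mm, 50 mm high, beyond the camera
Mind the look-alikes: they are no part of the job. Leave any white look-alike of the part that bears bar_a_mid alone.

How it is judged:
On the way, in this order (a step that is already met when the one before it is completed fails the run):
1. the lamp selector is at the third click up from its off stop (value of joint selector between 1.4208 and 1.7208 rad and velocity of joint selector between -0.2 and 0.2 rad/s), for 0.3 s.
2. the longest bar is held level and still between the rod tips (skipped if it is absent) (horizontal distance between bar_a_mid and focus below 0.02 m and z of bar_a_mid in the frame of focus between -0.015 and 0.015 m and angle between bar_a_mid's own z axis and vertical below 0.15 rad and angle between the x axis of bar_a_mid and the y axis of focus, either way round below 0.2 rad and linear speed of bar_a below 0.04 m/s), for 1.5 s.
3. the second longest bar is held level and still between the rod tips (skipped if it is absent) (horizontal distance between bar_b_mid and focus below 0.02 m and z of bar_b_mid in the frame of focus between -0.015 and 0.015 m and angle between bar_b_mid's own z axis and vertical below 0.15 rad and angle between the x axis of bar_b_mid and the y axis of focus, either way round below 0.2 rad and linear speed of bar_b below 0.04 m/s), for 1.5 s.
4. the third longest bar is held level and still between the rod tips (skipped if it is absent) (horizontal distance between bar_c_mid and focus below 0.02 m and z of bar_c_mid in the frame of focus between -0.015 and 0.015 m and angle between bar_c_mid's own z axis and vertical below 0.15 rad and angle between the x axis of bar_c_mid and the y axis of focus, either way round below 0.2 rad and linear speed of bar_c below 0.04 m/s), for 1.5 s.
5. the shortest bar is held level and still between the rod tips (skipped if it is absent) (horizontal distance between bar_d_mid and focus below 0.02 m and z of bar_d_mid in the frame of focus between -0.015 and 0.015 m and angle between bar_d_mid's own z axis and vertical below 0.15 rad and angle between the x axis of bar_d_mid and the y axis of focus, either way round below 0.2 rad and linear speed of bar_d below 0.04 m/s), for 1.5 s.
6. the lamp selector is turned back to its off stop (value of joint selector below 0.15 rad), for 0.3 s.
At the end, for the whole second after the job is handed in: selector at its off stop (within 0.15 rad); every bar present lies still, flat on the tray floor inside the rim (10 mm above it within 4 mm, tilt under 0.05 rad). In view: middle within 20 mm sideways and 15 mm in height of the viewing point, tilt under 0.15, in line within 0.2 rad, 1.5 s (value of joint selector between -0.15 and 0.15 rad and x of bar_a_mid in the frame of tray_floor between -0.18 and 0.18 m and y of bar_a_mid in the frame of tray_floor between -0.08 and 0.08 m and z of bar_a_mid in the frame of tray_floor between 0.006 and 0.014 m and angle between each of bar_a_mid, bar_b_mid, bar_c_mid, bar_d_mid's own z axis and vertical below 0.05 rad and linear speed of each of bar_a, bar_b, bar_c, bar_d below 0.02 m/s and x of bar_b_mid in the frame of tray_floor between -0.18 and 0.18 m and y of bar_b_mid in the frame of tray_floor between -0.08 and 0.08 m and z of bar_b_mid in the frame of tray_floor between 0.006 and 0.014 m and x of bar_c_mid in the frame of tray_floor between -0.18 and 0.18 m and y of bar_c_mid in the frame of tray_floor between -0.08 and 0.08 m and z of bar_c_mid in the frame of tray_floor between 0.006 and 0.014 m and x of bar_d_mid in the frame of tray_floor between -0.18 and 0.18 m and y of bar_d_mid in the frame of tray_floor between -0.08 and 0.08 m and z of bar_d_mid in the frame of tray_floor between 0.006 and 0.014 m); the robot touches nothing.
It fails at once if the wax tin is pushed more than 25 mm (distance of wax_tin from where it was at the start of the episode above 0.025 m).
It fails at once if the try square is pushed more than 25 mm (distance of try_square from where it was at the start of the episode above 0.025 m).
It fails at once if the block plane is pushed more than 25 mm (distance of block_plane from where it was at the start of the episode above 0.025 m).
Of bar_a, bar_b, bar_c, bar_d only 3 to 4 are there at a start; the rules pass over those that are not, and their reading is None.
At some moment in a run one of bar_a, bar_b, bar_c, bar_d may be knocked a few centimetres aside while the robot is not near it.
Once in a run the grip may slacken for a moment while it holds something.
It also fails if it takes over 210 s, if anything falls off the work surface, if the arm or the gripper's body presses on something with over 40 N, if the wrist force passes 120 N, or if a joint passes its speed limit or range.

## Working session

There is one attempt and no reset: what is moved stays moved. The work goes in short steps, Python scripts to look and compute and a tool call to move; the robot and the scene stay as the last step left them, time stands still between calls to the robot, and variables do not carry over. Pictures are saved under pics/ and viewed, about 12 in all and at most 16, crops included, and the job is handed in when it is done.

Besides the shell and the picture viewer there is one more tool, called by a JSON object that holds its "method" and its "body". jog_arm: Moves the arm, as the interface text tells. Its arguments: {"type":"object","properties":{"targets":{"type":"array","items":{"type":"array"}},"grip_force":{"type":"number"}},"required":["targets"]}

```bash
mkdir -p pics; ls; cat > h.py <<'E'
import numpy as np, cv2, time
from scipy.spatial.transform import Rotation as R
from station import manip, grab_frame, ticket
def cam(name, save=None):
    f=grab_frame(name)
    if save: cv2.imwrite('pics/'+save+'.png', f['img'][:,:,::-1])
    return f
def ray(f,u,v,z):
    d=R.from_quat(f['orientation']).apply([(u-f['cx'])/f['fx'],(v-f['cy'])/f['fy'],1])
    o=np.array(f['xyz']); return o+d*(z-o[2])/d[2]
def proj(f,p):
    q=R.from_quat(f['orientation']).inv().apply(np.array(p)-f['xyz'])
    return np.array([f['cx']+f['fx']*q[...,0]/q[...,2],f['cy']+f['fy']*q[...,1]/q[...,2]]).T
def st():
    s=manip.get_obs(); print(round(s['clock'],2),np.round(s['position'],4),np.round(R.from_quat(s['tool_rot']).as_matrix(),3).tolist(),np.round(s['ft_force'],1),round(s['gripper_width'],4),np.round(s['joint_positions'],3)); return s
E
python3 - <<'E'
from h import *
import pickle
st()
for n in('scene','side','wrist'):
    f=cam(n,n+'0'); print(n,f['xyz'],f['orientation'],f['fx'],f['cx'],f['cy']); pickle.dump(f,open(n+'0.pkl','wb'))
E
```

```text
pics
0.0 [ 0.2162 -0.5322  0.2304] [[0.376, -0.926, -0.0], [-0.926, -0.376, 0.002], [-0.002, -0.0, -1.0]] [-0.2  0.1  0.6] 0.0851 [-1.306  0.277  1.506  0.     1.361 -0.121]
scene [1.43032579 0.17475805 0.79534271] [ 0.54465478  0.71496886 -0.35535421 -0.25669841] 449.93564082669087 323.5242335710325 236.5164155622591
side [0.33948255 0.76731975 0.82566578] [-0.11152394  0.89109498 -0.43617683  0.05711322] 442.28392833626975 324.3851555084554 244.95877266746152
wrist [ 0.28201854 -0.50588747  0.37346526] [ 0.82139303 -0.55291704 -0.07834948  0.11600687] 336.51539288042 321.768483097166 239.8424728814084
```

View pics/scene0.png

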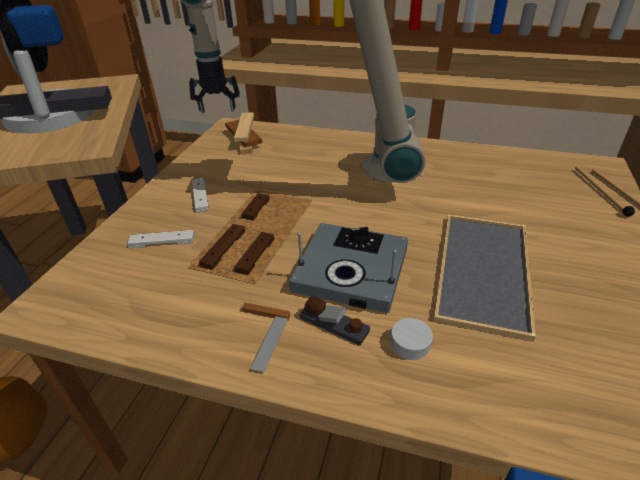

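View pics/side0.png

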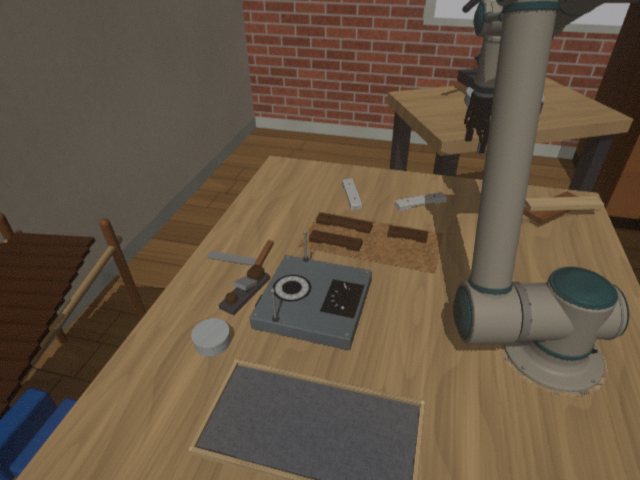

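The scene view shows three dark bars on the mat at about (256,206), (222,246) and (254,253). White look-alikes lie off the mat at (200,195) and (162,239). The housing is at (350,265) and the tray at (485,272). I'll enlarge both areas next.

```bash
python3 - <<'E'
import cv2
a=cv2.imread('pics/scene0.png')
cv2.imwrite('pics/c1.png',cv2.resize(a[185:285,190:320],None,fx=6,fy=6,interpolation=cv2.INTER_CUBIC))
cv2.imwrite('pics/c2.png',cv2.resize(a[215:315,285:415],None,fx=6,fy=6,interpolation=cv2.INTER_CUBIC))
E
```

```text
(no output)
```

View pics/c1.png

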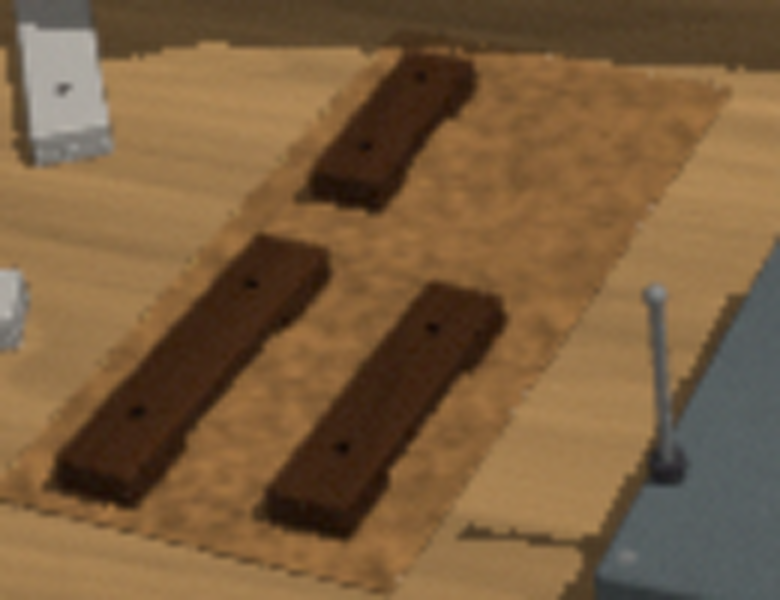

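View pics/c2.png

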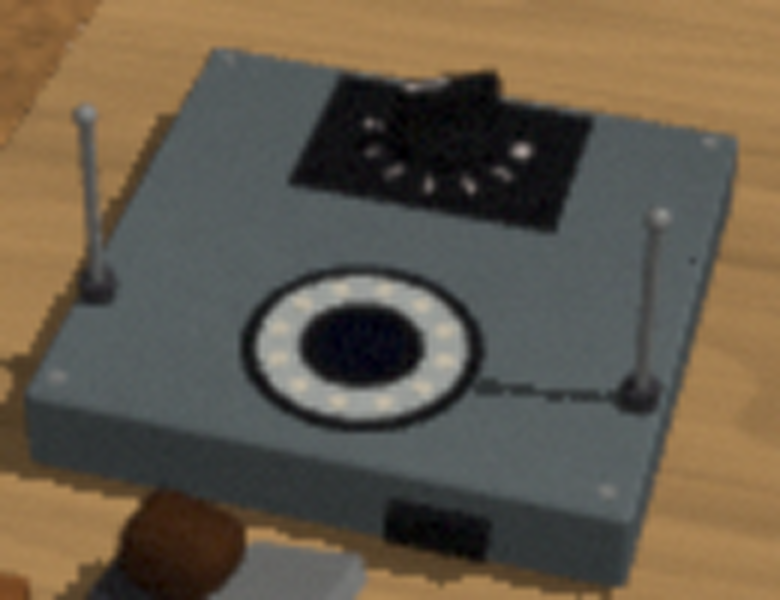

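```bash
python3 - <<'E'
from h import *
import pickle
f=pickle.load(open('scene0.pkl','rb'))
def P(c,off,z): return np.array([ray(f,u/6+off[0]-.4,v/6+off[1]-.4,z) for u,v in c])
o1=(190,185);o2=(285,215)
for n,c in dict(b1=[(410,55),(472,65),(375,190),(313,178)],b2=[(262,235),(328,250),(137,482),(62,462)],b3=[(432,283),(503,298),(352,515),(272,492)]).items():
    p=P(c,o1,.023)[:,:2]; a=(p[2]+p[3]-p[0]-p[1])/2; w=(p[1]+p[2]-p[0]-p[3])/2
    print(n,p.mean(0).round(4),'L',np.linalg.norm(a).round(4),'W',np.linalg.norm(w).round(4),'ang',np.degrees(np.arctan2(a[1],a[0])).round(1),np.degrees(np.arctan2(-w[0],w[1])).round(1))
p=P([(213,50),(737,140),(632,522),(28,398)],o2,.045)[:,:2]; print('house',p.round(4).tolist(),p.mean(0)); 
t=P([(85,113),(657,215)],o2,.145)[:,:2]; d=t[1]-t[0]; print('tips',t,t.mean(0),np.linalg.norm(d),np.degrees(np.arctan2(-d[0],d[1])))
print('ring',P([(362,347)],o2,.045))
x=(p[2]+p[3]-p[0]-p[1]);print('house ang',np.degrees(np.arctan2(x[1],x[0])))
p=np.array([ray(f,u,v,.018)[:2] for u,v in[(447,217),(527,219),(534,332),(437,318)]]);x=(p[2]+p[3]-p[0]-p[1])
print('tray',p,p.mean(0),np.degrees(np.arctan2(x[1],x[0])),np.linalg.norm(x)/2)
E
```

```text
b1 [ 0.3833 -0.3597] L 0.1183 W 0.035 ang -2.0 -2.4
b2 [ 0.5819 -0.3714] L 0.1768 W 0.0373 ang -4.1 -5.3
b3 [ 0.5869 -0.2745] L 0.1572 W 0.0383 ang -3.4 -5.5
house [[0.4538, -0.1302], [0.4608, 0.1159], [0.7047, 0.1089], [0.699, -0.1359]] [ 0.57957686 -0.01032919]
tips [[ 0.63697233 -0.12679818]
 [ 0.6428065   0.10098239]] [ 0.63988941 -0.0129079 ] 0.22785527427484523 -1.4672022566062841
ring [[ 0.63566754 -0.01348128  0.045     ]]
house ang -1.4994204152522808
tray [[0.29743332 0.21263524]
 [0.25040847 0.43673298]
 [0.68831681 0.42386726]
 [0.70175024 0.21736391]] [0.48447721 0.32264985] -0.5535383106361472 0.42113228325954366
```

The bars are a = 177 mm measured at (0.582,-0.371), b = 157 mm at (0.587,-0.2745) and d = 118 mm at (0.383,-0.360). c is absent. The knob reads click 5. I'm moving above the knob now.

{"method": "jog_arm", "body": {"targets": [[[0.023,0.043,0],[0,0,8],0],[[0.023,0.043,0],[0,0,8],0],[[0.023,0.043,0],[0,0,8],0],[[0.023,0.043,0],[0,0,8],0],[[0.023,0.043,0],[0,0,8],0],[[0.023,0.043,0],[0,0,8],0],[[0.023,0.043,0],[0,0,8],0],[[0.023,0.043,0],[0,0,8],0],[[0.023,0.043,0],[0,0,8],0],[[0.023,0.043,0],[0,0,8],0],[[0.023,0.043,0],[0,0,8],0],[[0.023,0.043,0],[0,0,8],0]], "grip_force": 40}}

```text
clock: 1.35
position: [0.4928, -0.0148, 0.2313]
tool_rot: [0.969, 0.246, 0.0, 0.0]
ft_force: [1.0, -0.6, -0.4]
gripper_width: 0.085
```

```bash
python3 - <<'E'
from h import *
import pickle
s=st(); f=cam('wrist','w1'); pickle.dump(f,open('w1.pkl','wb'))
x=R.from_quat(s['tool_rot']).as_matrix()[:,0]; print(np.degrees(np.arctan2(x[1],x[0])))
f=cam('scene','s1'); st()
E
```

```text
1.35 [ 0.4928 -0.0148  0.2313] [[0.879, 0.476, 0.0], [0.476, -0.879, -0.0], [0.0, 0.0, -1.0]] [ 1.  -0.6 -0.4] 0.085 [-0.171  0.152  1.671 -0.     1.319 -0.668]
28.449176387032708
1.45 [ 0.4945 -0.0116  0.231 ] [[0.878, 0.479, 0.001], [0.479, -0.878, 0.003], [0.003, -0.002, -1.0]] [-0.9 -1.2 -0.2] 0.0854 [-0.167  0.154  1.669  0.003  1.318 -0.666]
```

View pics/w1.png

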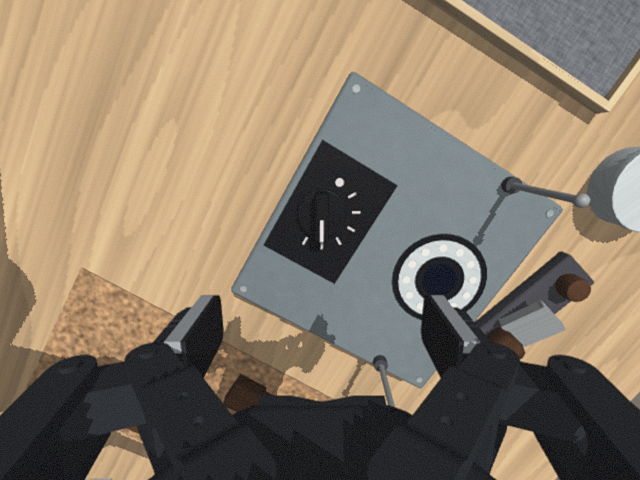

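Wrist view: the knob has its pointer at (321,222–250), the housing corners are at (352,72), (562,205), (425,387) and (233,290), and the ring centre is (440,279). The pointer sits on the click 5 tick.

```bash
python3 - <<'E'
from h import *
import pickle
f=pickle.load(open('w1.pkl','rb')); g=lambda u,v,z: ray(f,u,v,z)[:2]
p=np.array([g(*c,.045) for c in[(352,72),(562,205),(425,387),(233,290)]]); print(p,p.mean(0))
print('ring',g(440,279,.045),'knob',g(321,222,.078),g(321,250,.078))
d=g(321,250,.078)-g(321,222,.078);print(np.degrees(np.arctan2(d[1],d[0])))
print('predicted knob axis px',proj(f,[.497,-.008,.078]),proj(f,[.497,-.008,.045]))
print('tray corner outer',g(606,110,.018))
E
python3 - <<'E'
import cv2
a=cv2.imread('pics/w1.png');cv2.imwrite('pics/w1c.png',cv2.resize(a[130:290,255:405],None,fx=4,fy=4,interpolation=cv2.INTER_CUBIC))
E
```

```text
[[ 0.45482648  0.1127619 ]
 [ 0.69712472  0.1079624 ]
 [ 0.6964682  -0.13670034]
 [ 0.44865025 -0.13072265]] [ 0.57426741 -0.01167468]
ring [ 0.63539218 -0.01521602] knob [ 0.4920817  -0.01393814] [ 0.50471866 -0.03729662]
-61.58658343882572
predicted knob axis px [328.94282773 218.88279243] [328.25229057 211.59864491]
tray corner outer [0.692915   0.20838786]
```

View pics/w1c.png

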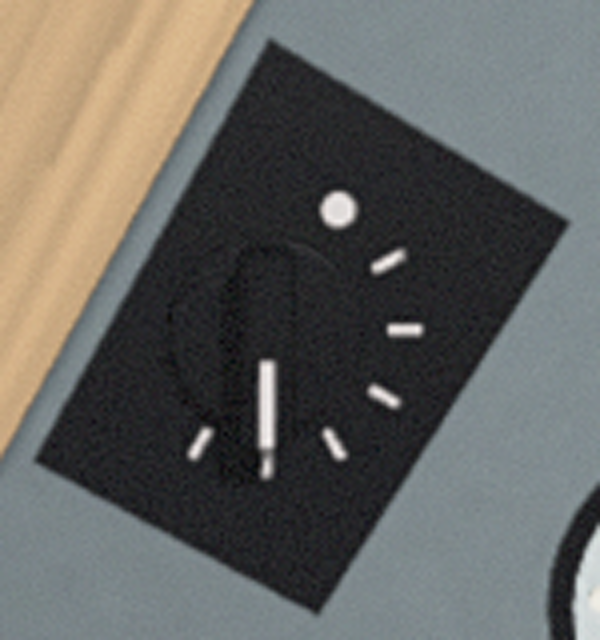

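```bash
cat >> h.py <<'E'
def blobs(f,box,lo,hi,amin):
    x0,y0,x1,y1=box; m=cv2.inRange(f['img'][y0:y1,x0:x1],lo,hi)
    n,l,s,c=cv2.connectedComponentsWithStats(m); return [(s[i,4],np.round(c[i]+[x0,y0],1),s[i,2:4]) for i in range(1,n) if s[i,4]>=amin]
E
python3 - <<'E'
from h import *
import pickle
for f in (pickle.load(open('w1.pkl','rb')),cam('wrist','w2')):
    for a,c,s in blobs(f,(285,170,370,260),(150,)*3,(255,)*3,8):
        z=.078 if (a>20 and s[1]>1.5*s[0]) else .0455
        print(a,c,s,ray(f,*c,z)[:2].round(4))
st()
E
```

```text
56 [339.2 181.9] [9 9] [0.4922 0.0228]
20 [351.5 195. ] [8 5] [0.509  0.0174]
23 [355.7 212. ] [8 3] [0.5211 0.0047]
67 [321.1 230.5] [ 4 22] [ 0.4959 -0.0209]
18 [350.6 228.7] [8 5] [ 0.5252 -0.0125]
17 [304.4 240.5] [6 8] [ 0.49   -0.0457]
19 [338.2 241. ] [5 7] [ 0.5205 -0.0298]
54 [335.4 184.6] [8 9] [0.492  0.0226]
19 [347.9 197.6] [7 6] [0.509  0.0174]
14 [352.  214.5] [7 2] [0.521  0.0047]
76 [317.3 232.9] [ 4 22] [ 0.4958 -0.0207]
18 [347.1 231.1] [7 5] [ 0.5252 -0.0125]
14 [301.2 242.4] [5 6] [ 0.49   -0.0451]
18 [334.2 242.7] [5 7] [ 0.5197 -0.0293]
1.5 [ 0.493  -0.0142  0.2309] [[0.88, 0.475, -0.001], [0.475, -0.88, 0.0], [-0.0, -0.001, -1.0]] [-1.2 -0.6 -1.5] 0.0854 [-0.17   0.153  1.671  0.     1.319 -0.666]
```

```bash
python3 - <<'E'
from h import *
import pickle
f=pickle.load(open('scene0.pkl','rb'))
for u,v in[(520,150),(370,123),(428,185)]: print(ray(f,u/6+284.6,v/6+214.6,.0455))
f=cam('side','d2')
for b in blobs(f,(320,275,370,320),(150,)*3,(255,)*3,2): print(b, ray(f,*b[1],.0455)[:2])
for b in blobs(f,(270,270,312,305),(150,)*3,(255,)*3,2): print(b, ray(f,*b[1],.0455)[:2])
E
```

```text
[0.49271079 0.02380454 0.0455    ]
[ 0.49035128 -0.04549504  0.0455    ]
[ 0.52710072 -0.01037627  0.0455    ]
```

{"method": "jog_arm", "body": {"targets": [[[0,0.004,-0.04],[0,0,0],0],[[0,0,-0.04],[0,0,0],0],[[0,0,-0.04],[0,0,0],0],[[0,0,-0.03],[0,0,0],0],[[0,0,-0.015],[0,0,0],0],[[0,0,-0.012],[0,0,0],0],[[0,0,0],[0,0,0],120],[[0,0,0],[0,0,0],255],[[0,0,0],[0,0,0],255],[[0,0,0],[0,0,0],255],[[0,0,0],[0,0,0],255],[[0,0,0],[0,0,0],255]], "grip_force": 40}}

```text
clock: 2.75
position: [0.4918, -0.0135, 0.0554]
tool_rot: [0.97, 0.243, -0.0, 0.001]
ft_force: [-3.5, -2.6, 6.8]
gripper_width: 0.0119
```

```bash
python3 -c "
from h import *
st()"
```

```text
2.75 [ 0.4918 -0.0135  0.0554] [[0.882, 0.472, -0.0], [0.472, -0.882, -0.002], [-0.001, 0.001, -1.0]] [-3.5 -2.6  6.8] 0.0119 [-0.168  0.323  1.935 -0.002  0.883 -0.658]
```

{"method": "jog_arm", "body": {"targets": [[[0,0,0],[0,0,6],255],[[0,0,0],[0,0,6],255],[[0,0,0],[0,0,6],255],[[0,0,0],[0,0,6],255],[[0,0,0],[0,0,6],255],[[0,0,0],[0,0,6],255],[[0,0,0],[0,0,6],255],[[0,0,0],[0,0,6],255],[[0,0,0],[0,0,6],255],[[0,0,0],[0,0,6],255],[[0,0,0],[0,0,1],255],[[0,0,0],[0,0,0],255]]}}

```text
clock: 3.95
position: [0.4933, -0.011, 0.0555]
tool_rot: [0.713, 0.701, 0.002, -0.0]
ft_force: [0.8, 5.4, 4.5]
gripper_width: 0.0124
```

{"method": "jog_arm", "body": {"targets": [[[0,0,0],[0,0,0],255],[[0,0,0],[0,0,0],0],[[0,0,0],[0,0,0],0],[[0,0,0],[0,0,0],0],[[0,0,0],[0,0,0],0],[[0,0,0],[0,0,0],0],[[0,0,0.02],[0,0,0],0],[[0,0,0.04],[0,0,0],0],[[0,0,0.05],[0,0,0],0],[[0,0,0.05],[0,0,0],0],[[0,0,0.02],[0,0,0],0],[[0,0,0],[0,0,0],0]]}}

```text
clock: 5.15
position: [0.4946, -0.0132, 0.2382]
tool_rot: [0.713, 0.702, 0.002, 0.003]
ft_force: [-0.1, -0.8, -0.5]
gripper_width: 0.085
```

```bash
python3 - <<'E'
from h import *
s=st(); f=cam('wrist','w3')
for p in ([.4915,-.011,.078],[.5265,-.012,.045]): print(proj(f,p))
u,v=proj(f,[.4915,-.011,.078]).astype(int)
for a,c,q in blobs(f,(u-60,v-60,u+60,v+60),(150,)*3,(255,)*3,6): print(a,c,q,ray(f,*c,.0455)[:2].round(4),ray(f,*c,.078)[:2].round(4))
E
```

```text
5.15 [ 0.4946 -0.0132  0.2382] [[0.016, 1.0, 0.008], [1.0, -0.016, -0.001], [-0.001, 0.008, -1.0]] [-0.1 -0.8 -0.5] 0.085 [-0.167  0.146  1.661 -0.     1.326 -1.723]
[324.58662354 216.63937817]
[323.89110365 242.48347917]
50 [358.  209.7] [8 8] [0.4922 0.023 ] [0.4855 0.0196]
22 [290.5 208.9] [8 3] [ 0.4903 -0.0453] [ 0.4838 -0.042 ]
68 [324.1 227.5] [ 4 21] [ 0.5102 -0.0116] [ 0.5018 -0.0116]
18 [295.1 225.2] [7 5] [ 0.5074 -0.0413] [ 0.4992 -0.0384]
18 [352.9 226.2] [7 5] [0.5093 0.018 ] [0.501  0.0151]
16 [307.2 237.1] [5 7] [ 0.5202 -0.0292] [ 0.5108 -0.0275]
18 [340.2 237.9] [5 7] [0.5216 0.005 ] [0.5121 0.0033]
12 [323.5 242.5] [2 6] [ 0.5264 -0.0124] [ 0.5164 -0.0124]
```

Selector confirmed: the pointer blob lies on tick 3. Now bar a.

{"method": "jog_arm", "body": {"targets": [[[0.011,-0.0445,0],[0,0,-0.5],0],[[0.011,-0.0445,0],[0,0,-0.5],0],[[0.011,-0.0445,0],[0,0,-0.5],0],[[0.011,-0.0445,0],[0,0,-0.5],0],[[0.011,-0.0445,0],[0,0,-0.5],0],[[0.011,-0.0445,0],[0,0,-0.5],0],[[0.011,-0.0445,0],[0,0,0],0],[[0.011,-0.0445,0],[0,0,0],0],[[0,0,0],[0,0,0],0],[[0,0,0],[0,0,0],0]]}}

```text
clock: 6.2
position: [0.5793, -0.3691, 0.2308]
tool_rot: [0.731, 0.682, -0.0, -0.003]
ft_force: [0.3, 0.4, 0.1]
gripper_width: 0.0853
```

```bash
cat >> h.py <<'E'
def bars(f,z=.023,amin=400):
    "dark red-brown bars seen by a camera: minAreaRect of the mask, rays to height z"
    h=cv2.cvtColor(f['img'],cv2.COLOR_RGB2HSV); m=cv2.inRange(h,(0,95,15),(14,255,95))
    m=cv2.morphologyEx(m,cv2.MORPH_OPEN,np.ones((3,3)))
    for c in cv2.findContours(m,cv2.RETR_EXTERNAL,cv2.CHAIN_APPROX_NONE)[0]:
        if cv2.contourArea(c)<amin: continue
        w=np.array([ray(f,*p[0],z)[:2] for p in c],np.float32)
        ce,sz,an=cv2.minAreaRect(w)
        if sz[0]<sz[1]: sz=sz[::-1]; an+=90
        print('bar px',c[:,0].mean(0).round(0),'xy',np.round(ce,4),'size',np.round(sz,4),'ang',round((an+90)%180-90,1))
    return m
E
python3 - <<'E'
from h import *
s=st(); f=cam('wrist','w4'); m=bars(f)
cv2.imwrite('pics/w4m.png',np.hstack([f['img'][:,:,::-1],cv2.merge([m]*3)])[:, :][::2,::2]); bars(cam('scene','s4'))
E
```

```text
6.2 [ 0.5793 -0.3691  0.2308] [[0.07, 0.998, -0.004], [0.998, -0.07, 0.004], [0.004, -0.005, -1.0]] [0.3 0.4 0.1] 0.0853 [-0.669  0.451  1.235  0.     1.462 -2.17 ]
bar px [611. 344.] xy [ 0.765  -0.0345] size [0.0399 0.0389] ang 78.0
bar px [403. 202.] xy [ 0.5809 -0.2821] size [0.157  0.0391] ang -4.5
bar px [312. 199.] xy [ 0.5758 -0.3792] size [0.1775 0.0391] ang -5.1
bar px [309.  30.] xy [ 0.4086 -0.3683] size [0.048  0.0385] ang -3.6
bar px [ 83. 416.] xy [ 1.1023 -0.4279] size [0.366  0.0417] ang 62.9
bar px [254. 252.] xy [ 0.5935 -0.273 ] size [0.1721 0.0497] ang -4.7
bar px [222. 246.] xy [ 0.5871 -0.3684] size [0.1874 0.052 ] ang -4.7
bar px [129. 155.] xy [ 0.1656 -0.9605] size [0.3384 0.0679] ang 34.0
bar px [264. 102.] xy [-0.4141 -0.666 ] size [0.4739 0.1372] ang 23.7
bar px [ 7. 74.] xy [-0.5252 -2.2096] size [0.6905 0.0968] ang 45.7
bar px [303.  30.] xy [-1.7429 -0.852 ] size [1.2346 1.0534] ang 22.0
bar px [519.  38.] xy [-1.8795  0.5347] size [1.8022 1.3452] ang -7.9
bar px [106.  58.] xy [-1.1839 -2.1303] size [3.6086 0.7664] ang 44.3
```

View pics/w4m.png

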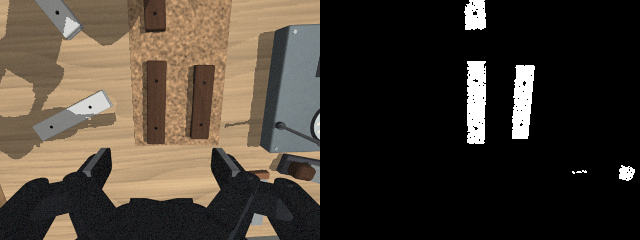

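Bars a (156,100) and b (202,100) show dark on the mat in the half-scale view, and d is at (155,15). The white look-alikes are off to the left. The scene and wrist readings differ by about 7 mm, so I'll recheck from lower down.

{"method": "jog_arm", "body": {"targets": [[[-0.002,-0.004,-0.04],[0,0,-0.5],0],[[0,0,-0.04],[0,0,-0.5],0],[[0,0,-0.04],[0,0,0],0],[[0,0,0],[0,0,0],0],[[0,0,0],[0,0,0],0]]}}

```text
clock: 6.8
position: [0.5784, -0.3715, 0.1147]
tool_rot: [0.736, 0.677, 0.0, -0.001]
ft_force: [0.0, -1.2, 0.9]
gripper_width: 0.0854
```

```bash
python3 - <<'E'
from h import *
s=st(); f=cam('wrist','w5'); m=bars(f); st(); bars(cam('wrist'))
E
```

```text
6.8 [ 0.5784 -0.3715  0.1147] [[0.084, 0.996, -0.001], [0.996, -0.084, 0.001], [0.001, -0.001, -1.0]] [ 0.  -1.2  0.9] 0.0854 [-0.672  0.517  1.414  0.     1.212 -2.159]
bar px [432. 241.] xy [ 0.5804 -0.2853] size [0.1572 0.0326] ang -4.2
bar px [300. 228.] xy [ 0.5748 -0.3876] size [0.1767 0.0229] ang -5.1
bar px [303.   7.] xy [ 0.429  -0.3693] size [0.038  0.0068] ang 85.2
6.85 [ 0.5794 -0.3725  0.1164] [[0.084, 0.996, 0.002], [0.996, -0.084, -0.002], [-0.001, 0.002, -1.0]] [-0.8 -0.2  1.5] 0.0854 [-0.672  0.516  1.411  0.     1.212 -2.159]
bar px [434. 228.] xy [ 0.5671 -0.2859] size [0.1315 0.0292] ang -4.4
bar px [301. 226.] xy [ 0.5746 -0.3875] size [0.1773 0.0225] ang -5.3
```

{"method": "jog_arm", "body": {"targets": [[[-0.002,-0.005,-0.03],[0,0,-0.2],0],[[0,0,-0.035],[0,0,0],0],[[0,0,-0.025],[0,0,0],0],[[0,0,-0.012],[0,0,0],0],[[0,0,-0.009],[0,0,0],0],[[0,0,0],[0,0,0],0],[[0,0,0],[0,0,0],255],[[0,0,0],[0,0,0],255],[[0,0,0],[0,0,0],255],[[0,0,0],[0,0,0],255],[[0,0,0],[0,0,0],255],[[0,0,0],[0,0,0],255]], "grip_force": 60}}

```text
clock: 8.1
position: [0.5772, -0.3784, 0.0047]
tool_rot: [0.738, 0.675, 0.0, 0.001]
ft_force: [-0.2, -0.1, 5.8]
gripper_width: 0.0385
```

{"method": "jog_arm", "body": {"targets": [[[0,0,0.02],[0,0,0],255],[[0,0,0.04],[0,0,0],255],[[0,0,0.04],[0,0,0],255],[[0,0,0.04],[0,0,0],255],[[0,0,0.03],[0,0,0],255],[[0,0,0.018],[0,0,0],255],[[0,0,0],[0,0,0],255]], "grip_force": 80}}

```text
clock: 8.8
position: [0.5776, -0.3787, 0.1945]
tool_rot: [0.738, 0.675, 0.0, 0.003]
ft_force: [0.9, -0.1, -0.5]
gripper_width: 0.0384
```

{"method": "jog_arm", "body": {"targets": [[[0.0053,0.0331,0],[0,0,-7.9],255],[[0.0053,0.0331,0],[0,0,-7.9],255],[[0.0053,0.0331,0],[0,0,-7.9],255],[[0.0053,0.0331,0],[0,0,-7.9],255],[[0.0053,0.0331,0],[0,0,-7.9],255],[[0.0053,0.0331,0],[0,0,-7.9],255],[[0.0053,0.0331,0],[0,0,-7.9],255],[[0.0053,0.0331,0],[0,0,-7.9],255],[[0.0053,0.0331,0],[0,0,-7.9],255],[[0.0053,0.0331,0],[0,0,-7.9],255],[[0.0053,0.0331,0],[0,0,-7.5],255],[[0,0,0],[0,0,0],255]]}}

```text
clock: 10.0
position: [0.6338, -0.009, 0.1889]
tool_rot: [1.0, -0.013, -0.002, -0.002]
ft_force: [-0.6, -0.0, -2.1]
gripper_width: 0.0382
```

```bash
python3 - <<'E'
from h import *
s=st(); f=cam('scene','s6')
a=f['img'][180:300,270:430,::-1]; cv2.imwrite('pics/s6c.png',cv2.resize(a,None,fx=4,fy=4,interpolation=cv2.INTER_CUBIC))
E
```

```text
10.0 [ 0.6338 -0.009   0.1889] [[1.0, -0.025, -0.004], [-0.025, -1.0, 0.003], [-0.004, -0.003, -1.0]] [-0.6 -0.  -2.1] 0.0382 [-0.126  0.39   1.438  0.003  1.317 -0.101]
```

View pics/s6c.png

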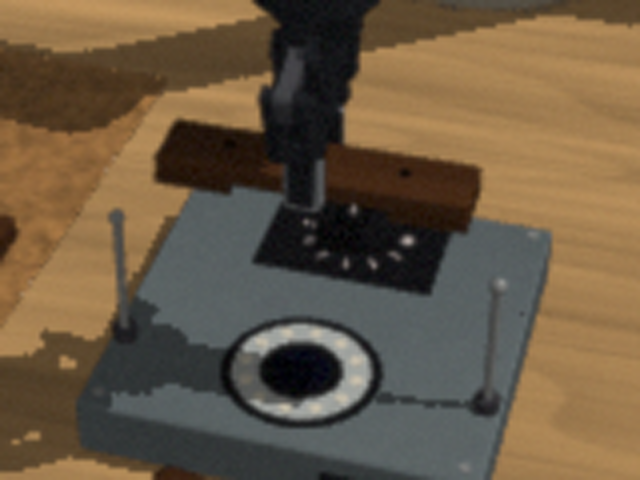

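```bash
python3 - <<'E'
from h import *
f=cam('scene')
g=lambda u,v,z: ray(f,u/4+269.6,v/4+179.6,z)[:2].round(4)
for z in(.2025,.2075):
  a=[g(180,120,z),g(480,168,z)]; print(z,a,np.mean(a,0),np.linalg.norm(a[1]-a[0]))
for z in(.1825,.1875):
  a=[g(157,183,z),g(467,232,z)]; print(z,a,np.mean(a,0),np.linalg.norm(a[1]-a[0]))
st()
E
```

```text
0.2025 [array([ 0.6118, -0.0932]), array([0.6155, 0.0822])] [ 0.61365 -0.0055 ] 0.17543902074510107
0.2075 [array([ 0.6187, -0.0909]), array([0.6224, 0.083 ])] [ 0.62055 -0.00395] 0.17393935724843873
0.1825 [array([ 0.6481, -0.0966]), array([0.6488, 0.082 ])] [ 0.64845 -0.0073 ] 0.17860137177524701
0.1875 [array([ 0.6545, -0.0944]), array([0.6552, 0.0827])] [ 0.65485 -0.00585] 0.17710138339380638
10.1 [ 0.6336 -0.0129  0.1893] [[1.0, -0.025, -0.004], [-0.025, -1.0, -0.0], [-0.004, 0.0, -1.0]] [ 0.  -0.7 -2.3] 0.0382 [-1.300e-01  3.900e-01  1.438e+00 -1.000e-03  1.317e+00 -1.050e-01]
```

{"method": "jog_arm", "body": {"targets": [[[0.004,-0.006,-0.01],[0,0,0],255],[[0,0,-0.015],[0,0,0],255],[[0,0,-0.015],[0,0,0],255],[[0,0,-0.01],[0,0,0],255],[[0,0,0],[0,0,0],255],[[0,0,0],[0,0,0],255]]}}

```text
clock: 10.7
position: [0.6388, -0.0205, 0.141]
tool_rot: [1.0, -0.014, -0.0, 0.0]
ft_force: [0.9, -0.0, -0.9]
gripper_width: 0.0382
```

```bash
python3 - <<'E'
from h import *
s=st(); f=cam('scene','s7')
a=f['img'][180:300,270:430,::-1]; b=cam('side','d7')['img'][215:335,230:390,::-1]; cv2.imwrite('pics/s7c.png',cv2.resize(np.hstack([a,b]),None,fx=2.5,fy=2.5,interpolation=cv2.INTER_CUBIC))
E
```

```text
10.7 [ 0.6388 -0.0205  0.141 ] [[1.0, -0.029, -0.0], [-0.029, -1.0, -0.0], [-0.0, 0.0, -1.0]] [ 0.9 -0.  -0.9] 0.0382 [-0.141  0.429  1.499 -0.     1.214 -0.112]
```

View pics/s7c.png

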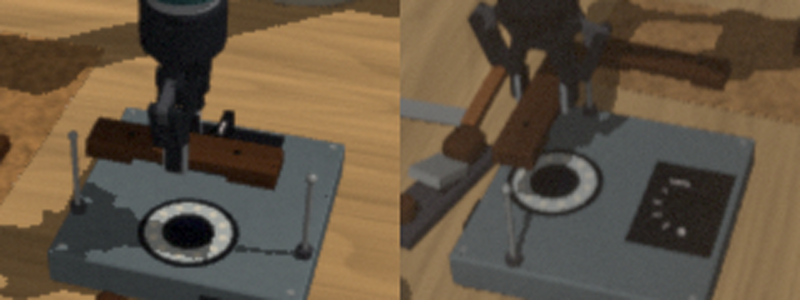

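Bar a is nearly in line with the tips. In scene it sits about 7 mm toward -y; the side view needs enlarging.

```bash
python3 - <<'E'
import cv2
a=cv2.imread('pics/d7.png')[210:310,250:350]; b=cv2.imread('pics/s7.png')[220:270,290:390]
cv2.imwrite('pics/d7c.png',cv2.resize(a,None,fx=6,fy=6,interpolation=cv2.INTER_CUBIC))
E
```

```text
(no output)
```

View pics/d7c.png

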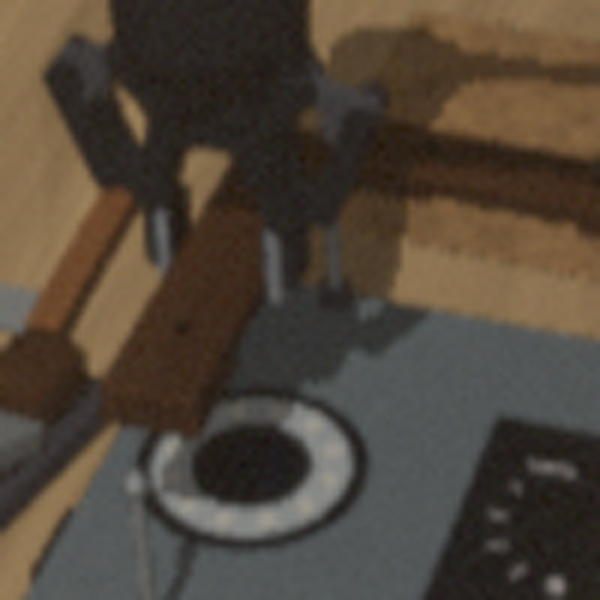

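```bash
python3 - <<'E'
from h import *
f=cam('side')
g=lambda u,v,z: ray(f,u/6+249.6,v/6+209.6,z)[:2].round(4)
print('tip',g(135,483,.145), g(135,483,.142))
for z in(.150,.155): print(z,g(105,383,z),g(207,398,z))
print('bottom of end',g(112,420,.135),g(190,435,.135))
print('fingertips pos pred', proj(f,[.6345,-.0147,.145])); st()
for p in([.6345+.003,.1,.145],[.6365,.1,.145]): print((proj(f,p)-249.6+[0,40])*6)
E
```

```text
tip [0.6325 0.1049] [0.6338 0.102 ]
0.15 [0.6603 0.0602] [0.6196 0.0588]
0.155 [0.6579 0.0654] [0.6175 0.0641]
bottom of end [0.6573 0.0641] [0.6254 0.0649]
fingertips pos pred [288.0198496  256.83660869]
10.85 [ 0.6393 -0.02    0.1422] [[1.0, -0.028, 0.002], [-0.028, -1.0, -0.0], [0.002, 0.0, -1.0]] [-0.7 -0.  -1.2] 0.0383 [-0.14   0.428  1.498 -0.     1.214 -0.112]
[126.77044493 471.92157579]
[129.3107741  472.37458593]
```

{"method": "jog_arm", "body": {"targets": [[[-0.003,0.008,-0.002],[0,0,0],255],[[0,0,0],[0,0,0],255],[[0,0,0],[0,0,0],255],[[0,0,0],[0,0,0],255],[[0,0,0],[0,0,0],255],[[0,0,0],[0,0,0],255],[[0,0,0],[0,0,0],255],[[0,0,0],[0,0,0],255],[[0,0,0],[0,0,0],255],[[0,0,0],[0,0,0],255],[[0,0,0],[0,0,0],255],[[0,0,0],[0,0,0],255]]}}

```text
clock: 12.05
position: [0.6357, -0.0117, 0.1393]
tool_rot: [1.0, -0.014, 0.0, -0.0]
ft_force: [0.6, 0.2, -1.4]
gripper_width: 0.039
```

{"method": "jog_arm", "body": {"targets": [[[0,0,0],[0,0,0],255],[[0,0,0],[0,0,0],255],[[0,0,0],[0,0,0],255],[[0,0,0],[0,0,0],255],[[0,0,0],[0,0,0],255],[[0,0,0],[0,0,0],255],[[0,0,0],[0,0,0],255],[[0,0,0],[0,0,0],255],[[0,0,0],[0,0,0],255],[[0,0,0],[0,0,0],255],[[0,0,0],[0,0,0],255],[[0,0,0],[0,0,0],255]]}}

```text
clock: 13.25
position: [0.6357, -0.0117, 0.1393]
tool_rot: [1.0, -0.014, 0.0, 0.0]
ft_force: [0.7, 0.5, -2.1]
gripper_width: 0.0378
```

```bash
python3 - <<'E'
from h import *
s=st(); f=cam('scene','s8'); d=cam('side','d8')
a=cv2.resize(f['img'][200:290,285:405,::-1],None,fx=3.3,fy=3.3,interpolation=cv2.INTER_CUBIC)
b=cv2.resize(d['img'][220:310,240:360,::-1],None,fx=3.3,fy=3.3,interpolation=cv2.INTER_CUBIC)
t=cv2.resize(f['img'][200:345,415:555,::-1],None,fx=2,fy=2,interpolation=cv2.INTER_CUBIC)
c=np.zeros((290,a.shape[1]*2,3),np.uint8); c[:,:280]=t
cv2.imwrite('pics/s8c.png',np.vstack([np.hstack([a,b]),c]))
E
```

```text
13.25 [ 0.6357 -0.0117  0.1393] [[1.0, -0.028, 0.0], [-0.028, -1.0, -0.0], [0.0, 0.0, -1.0]] [ 0.7  0.5 -2.1] 0.0378 [-0.128  0.426  1.509 -0.     1.206 -0.1  ]
```

View pics/s8c.png

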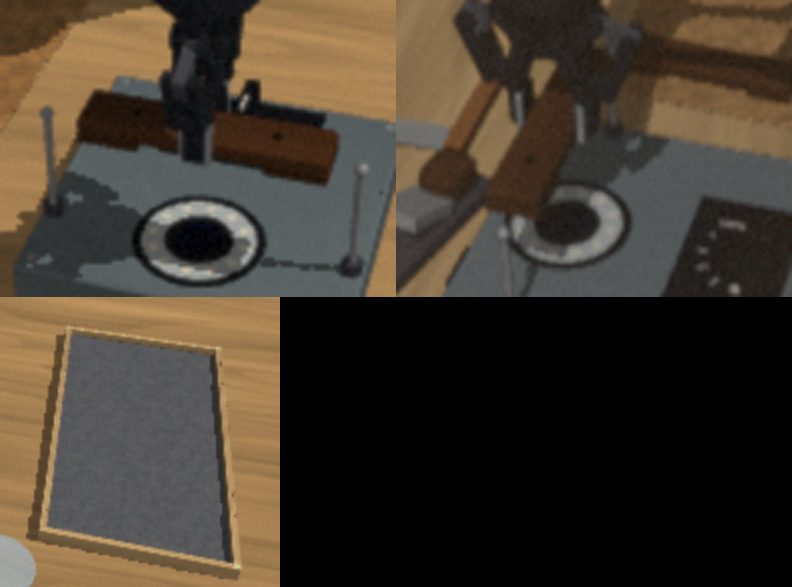

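```bash
python3 - <<'E'
from h import *
f=cam('scene')
p=np.array([ray(f,u/2+414.75,(v-297)/2+199.75,.018)[:2] for u,v in[(67,327),(221,349),(240,568),(38,530)]])
print(p.round(4),p.mean(0)); x=(p[2]+p[3]-p[0]-p[1])/2;y=p[1]+p[2]-p[0]-p[3];print(np.linalg.norm(x),np.linalg.norm(y)/2,np.degrees(np.arctan2(x[1],x[0])),np.degrees(np.arctan2(-y[0],y[1])))
bars(f); st()
E
```

```text
[[0.2849 0.2154]
 [0.2861 0.4298]
 [0.6974 0.4247]
 [0.6983 0.2098]] [0.49168626 0.31995057]
0.4123852736282752 0.21465084269690965 -0.74260132621983 -0.03875014581388487
bar px [ 86. 416.] xy [ 1.095  -0.4298] size [0.3608 0.0527] ang 62.1
bar px [367. 243.] xy [0.4842 0.0091] size [0.1084 0.0712] ang 86.1
bar px [254. 252.] xy [ 0.5932 -0.2733] size [0.1692 0.0494] ang -3.7
bar px [129. 155.] xy [ 0.1659 -0.962 ] size [0.3372 0.0708] ang 34.0
bar px [263. 102.] xy [-0.4158 -0.6626] size [0.4818 0.1358] ang 26.2
bar px [ 6. 69.] xy [-0.6518 -2.3368] size [1.0493 0.1003] ang 45.7
bar px [557.  40.] xy [-1.7678  0.7481] size [1.0162 0.6296] ang -89.6
bar px [421.  25.] xy [-2.1253 -0.1059] size [1.3584 0.1975] ang 5.8
bar px [286.  26.] xy [-1.9276 -1.0505] size [1.7027 0.834 ] ang 24.5
bar px [109.  63.] xy [-1.1827 -2.1225] size [3.6347 0.7798] ang 44.4
13.4 [ 0.6357 -0.0117  0.1393] [[1.0, -0.028, 0.0], [-0.028, -1.0, -0.0], [0.0, 0.0, -1.0]] [-0.6  0.3 -1.6] 0.0384 [-0.128  0.426  1.509 -0.     1.206 -0.1  ]
```

{"method": "jog_arm", "body": {"targets": [[[0,0,0.02],[0,0,0],255],[[0,0,0.03],[0,0,0],255],[[0,0,0.02],[0,0,0],255]]}}

```text
clock: 13.7
position: [0.6362, -0.0117, 0.211]
tool_rot: [1.0, -0.014, 0.001, 0.0]
ft_force: [-0.1, -0.3, -2.2]
gripper_width: 0.0382
```

{"method": "jog_arm", "body": {"targets": [[[-0.0048,0.0313,0],[0,0,7.6],255],[[-0.0048,0.0313,0],[0,0,7.6],255],[[-0.0048,0.0313,0],[0,0,7.6],255],[[-0.0048,0.0313,0],[0,0,7.6],255],[[-0.0048,0.0313,0],[0,0,7.6],255],[[-0.0048,0.0313,0],[0,0,7.6],255],[[-0.0048,0.0313,0],[0,0,7.6],255],[[-0.0048,0.0313,0],[0,0,7.6],255],[[-0.0048,0.0313,0],[0,0,7.6],255],[[-0.0048,0.0313,0],[0,0,7.6],255],[[-0.0048,0.0313,0],[0,0,7.6],255],[[-0.0048,0.0313,0],[0,0,7.4],255]]}}

```text
clock: 14.9
position: [0.5777, 0.3652, 0.2093]
tool_rot: [0.709, 0.705, 0.0, 0.0]
ft_force: [0.6, -1.0, -2.4]
gripper_width: 0.0383
```

{"method": "jog_arm", "body": {"targets": [[[0,0,-0.03],[0,0,0],255],[[0,0,-0.04],[0,0,0],255],[[0,0,-0.04],[0,0,0],255],[[0,0,-0.035],[0,0,0],255],[[0,0,-0.02],[0,0,0],255],[[0,0,-0.01],[0,0,0],255],[[0,0,0],[0,0,0],255],[[0,0,0],[0,0,0],255]]}}

```text
clock: 15.7
position: [0.579, 0.3644, 0.0355]
tool_rot: [0.711, 0.703, 0.001, 0.0]
ft_force: [0.6, -0.4, -1.0]
gripper_width: 0.0381
```

```bash
python3 - <<'E'
from h import *
s=st(); f=cam('wrist','w9')
cv2.imwrite('pics/w9c.png',f['img'][:,:,::-1])
E
```

```text
15.7 [0.579  0.3644 0.0355] [[0.01, 1.0, 0.002], [1.0, -0.01, 0.001], [0.001, 0.002, -1.0]] [ 0.6 -0.4 -1. ] 0.0381 [ 0.46   0.581  1.515  0.     1.044 -1.1  ]
```

View pics/w9c.png

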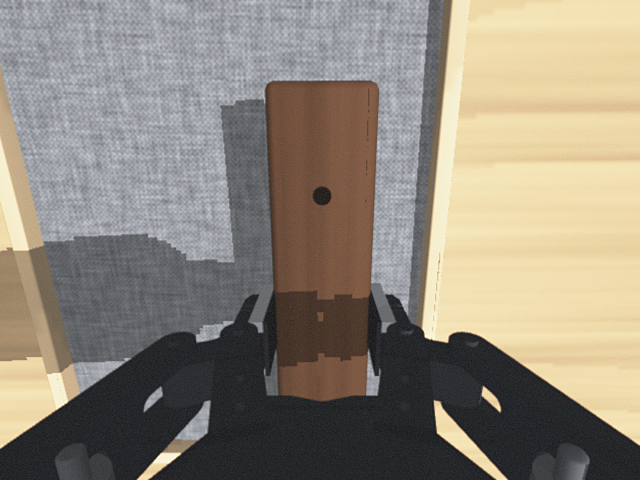

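Bar a at (322,240) is parallel to the tray, between the rims at (30,240) and (440,240), with room on both sides. I'm lowering it now.

{"method": "jog_arm", "body": {"targets": [[[0,0,-0.012],[0,0,0],255],[[0,0,-0.008],[0,0,0],255],[[0,0,-0.0045],[0,0,0],255],[[0,0,-0.001],[0,0,0],255],[[0,0,0],[0,0,0],255],[[0,0,0],[0,0,0],255]]}}

```text
clock: 16.35
position: [0.5775, 0.3637, 0.0099]
tool_rot: [0.711, 0.703, -0.0, -0.0]
ft_force: [-2.7, -2.0, 5.4]
gripper_width: 0.0382
```

{"method": "jog_arm", "body": {"targets": [[[0,0,0],[0,0,0],85],[[0,0,0],[0,0,0],85],[[0,0,0],[0,0,0],85],[[0,0,0],[0,0,0],85],[[0,0,0.02],[0,0,0],85],[[0,0,0.04],[0,0,0],85],[[0,0,0.05],[0,0,0],85],[[0,0,0.05],[0,0,0],0],[[0,0,0.04],[0,0,0],0],[[0,0,0],[0,0,0],0]]}}

```text
clock: 17.35
position: [0.5815, 0.3657, 0.2168]
tool_rot: [0.711, 0.703, 0.007, 0.002]
ft_force: [-0.5, 0.6, -0.7]
gripper_width: 0.0853
```

```bash
python3 - <<'E'
from h import *
s=st(); f=cam('wrist','w10'); bars(f,.028)
f=cam('scene'); print('scene'); bars({**f,'img':np.where((np.arange(480)>170)[:,None,None]&(np.arange(640)>190)[None,:,None],f['img'],255).astype(np.uint8)})
E
```

```text
17.35 [0.5815 0.3657 0.2168] [[0.01, 1.0, 0.013], [1.0, -0.01, 0.007], [0.007, 0.013, -1.0]] [-0.5  0.6 -0.7] 0.0853 [ 0.46   0.445  1.279  0.     1.403 -1.1  ]
bar px [319. 197.] xy [0.5764 0.3636] size [0.1754 0.0382] ang -0.6
scene
bar px [505. 295.] xy [0.5829 0.3642] size [0.1943 0.042 ] ang -0.4
bar px [254. 253.] xy [ 0.5933 -0.2731] size [0.1726 0.0499] ang -4.0
```

{"method": "jog_arm", "body": {"targets": [[[0,-0.0495,0],[0,0,-0.4],0],[[0,-0.0495,0],[0,0,-0.4],0],[[0,-0.0495,0],[0,0,-0.4],0],[[0,-0.0495,0],[0,0,-0.4],0],[[0,-0.0495,0],[0,0,-0.4],0],[[0,-0.0495,0],[0,0,-0.4],0],[[0,-0.0495,0],[0,0,-0.4],0],[[0,-0.0495,0],[0,0,-0.4],0],[[0,-0.0495,0],[0,0,-0.4],0],[[0,-0.0495,0],[0,0,-0.4],0],[[0,-0.0495,0],[0,0,0],0],[[0,-0.0495,0],[0,0,0],0]]}}

```text
clock: 18.65
position: [0.5766, -0.2315, 0.2063]
tool_rot: [0.735, 0.678, -0.001, -0.002]
ft_force: [1.4, 0.2, 0.0]
gripper_width: 0.0855
```

{"method": "jog_arm", "body": {"targets": [[[0.001,-0.025,0],[0,0,0],0],[[0,-0.025,0],[0,0,0],0],[[0,0,0],[0,0,0],0],[[0,0,0],[0,0,0],0]]}}

```text
clock: 19.05
position: [0.578, -0.2797, 0.2065]
tool_rot: [0.735, 0.678, -0.0, -0.002]
ft_force: [0.1, 0.8, -0.8]
gripper_width: 0.0854
```

```bash
python3 - <<'E'
from h import *
s=st(); f=cam('wrist','w11'); bars(f); x=R.from_quat(s['tool_rot']).as_matrix()[:,0]; print(np.degrees(np.arctan2(x[1],x[0])))
E
```

```text
19.05 [ 0.578  -0.2797  0.2065] [[0.081, 0.997, -0.004], [0.997, -0.081, 0.003], [0.003, -0.004, -1.0]] [ 0.1  0.8 -0.8] 0.0854 [-5.590e-01  3.930e-01  1.390e+00  1.000e-03  1.364e+00 -2.049e+00]
bar px [320. 213.] xy [ 0.5807 -0.2814] size [0.1568 0.0392] ang -4.5
bar px [211.  34.] xy [ 0.4088 -0.3663] size [0.0463 0.0422] ang -1.3
85.32985051253385
```

{"method": "jog_arm", "body": {"targets": [[[0.003,-0.002,-0.04],[0,0,0],0],[[0,0,-0.045],[0,0,0],0],[[0,0,-0.045],[0,0,0],0],[[0,0,-0.035],[0,0,0],0],[[0,0,-0.02],[0,0,0],0],[[0,0,-0.012],[0,0,0],0],[[0,0,-0.005],[0,0,0],0],[[0,0,0],[0,0,0],255],[[0,0,0],[0,0,0],255],[[0,0,0],[0,0,0],255],[[0,0,0],[0,0,0],255],[[0,0,0],[0,0,0],255]], "grip_force": 80}}

```text
clock: 20.3
position: [0.5832, -0.2828, 0.0087]
tool_rot: [0.735, 0.678, 0.001, 0.002]
ft_force: [0.4, 0.3, 6.5]
gripper_width: 0.0381
```

{"method": "jog_arm", "body": {"targets": [[[0,0,0],[0,0,0],255],[[0,0,0.02],[0,0,0],255],[[0,0,0.04],[0,0,0],255],[[0,0,0.045],[0,0,0],255],[[0,0,0.045],[0,0,0],255],[[0,0,0.04],[0,0,0],255],[[0,0,0.01],[0,0,0],255],[[0,0,0],[0,0,0],255]]}}

```text
clock: 21.1
position: [0.5827, -0.2826, 0.2089]
tool_rot: [0.735, 0.678, 0.001, 0.002]
ft_force: [-0.4, 0.1, -1.6]
gripper_width: 0.0376
```

{"method": "jog_arm", "body": {"targets": [[[0.0048,0.0246,0],[0,0,-7.9],255],[[0.0048,0.0246,0],[0,0,-7.9],255],[[0.0048,0.0246,0],[0,0,-7.9],255],[[0.0048,0.0246,0],[0,0,-7.9],255],[[0.0048,0.0246,0],[0,0,-7.9],255],[[0.0048,0.0246,0],[0,0,-7.9],255],[[0.0048,0.0246,0],[0,0,-7.9],255],[[0.0048,0.0246,0],[0,0,-7.9],255],[[0.0048,0.0246,0],[0,0,-7.9],255],[[0.0048,0.0246,0],[0,0,-7.9],255],[[0.0048,0.0246,0],[0,0,-7.9],255],[[0,0,0],[0,0,0],255]]}}

```text
clock: 22.3
position: [0.6336, -0.0081, 0.2035]
tool_rot: [1.0, -0.012, -0.003, -0.001]
ft_force: [-0.0, -0.8, -1.3]
gripper_width: 0.038
```

{"method": "jog_arm", "body": {"targets": [[[0,0,-0.02],[0,0,0],255],[[0,0,-0.03],[0,0,0],255],[[0,0,-0.018],[0,0,0],255],[[0,0,0],[0,0,0],255],[[0,0,0],[0,0,0],255],[[0,0,0],[0,0,0],255]]}}

```text
clock: 22.9
position: [0.6354, -0.0119, 0.1394]
tool_rot: [1.0, -0.013, 0.001, 0.0]
ft_force: [0.5, 0.2, -0.4]
gripper_width: 0.0381
```

```bash
cat > v.py <<'E'
from h import *
import sys
n=sys.argv[1]
s=st(); f=cam('scene'); d=cam('side')
a=cv2.resize(f['img'][200:290,285:405,::-1],None,fx=3.3,fy=3.3,interpolation=cv2.INTER_CUBIC)
b=cv2.resize(d['img'][220:310,240:360,::-1],None,fx=3.3,fy=3.3,interpolation=cv2.INTER_CUBIC)
cv2.imwrite('pics/%s.png'%n,np.hstack([a,b])); st()
E
python3 v.py v2
```

```text
22.9 [ 0.6354 -0.0119  0.1394] [[1.0, -0.026, 0.001], [-0.026, -1.0, -0.0], [0.001, 0.0, -1.0]] [ 0.5  0.2 -0.4] 0.0381 [-0.128  0.425  1.511 -0.     1.205 -0.102]
23.0 [ 0.6356 -0.0118  0.14  ] [[1.0, -0.026, 0.002], [-0.026, -1.0, -0.0], [0.002, 0.0, -1.0]] [ 0.5 -0.2 -0.8] 0.038 [-0.128  0.424  1.511 -0.     1.205 -0.102]
```

View pics/v2.png

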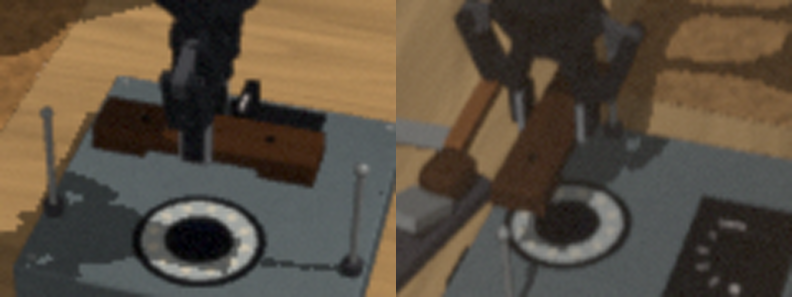

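Bar b at (208,142) is level and midway between the tips at (47,112) and (362,170). I'm holding it there.

{"method": "jog_arm", "body": {"targets": [[[-0.001,-0.001,0],[0,0,0],255],[[0,0,0],[0,0,0],255],[[0,0,0],[0,0,0],255],[[0,0,0],[0,0,0],255],[[0,0,0],[0,0,0],255],[[0,0,0],[0,0,0],255],[[0,0,0],[0,0,0],255],[[0,0,0],[0,0,0],255],[[0,0,0],[0,0,0],255],[[0,0,0],[0,0,0],255],[[0,0,0],[0,0,0],255],[[0,0,0],[0,0,0],255]]}}

```text
clock: 24.2
position: [0.6339, -0.0125, 0.1388]
tool_rot: [1.0, -0.013, 0.0, -0.0]
ft_force: [-0.1, 1.1, -0.5]
gripper_width: 0.0378
```

{"method": "jog_arm", "body": {"targets": [[[0,0,0],[0,0,0],255],[[0,0,0],[0,0,0],255],[[0,0,0],[0,0,0],255],[[0,0,0],[0,0,0],255],[[0,0,0],[0,0,0],255],[[0,0,0],[0,0,0],255],[[0,0,0],[0,0,0],255],[[0,0,0],[0,0,0],255],[[0,0,0],[0,0,0],255],[[0,0,0],[0,0,0],255],[[0,0,0],[0,0,0],255],[[0,0,0],[0,0,0],255]]}}

```text
clock: 25.4
position: [0.6339, -0.0125, 0.1388]
tool_rot: [1.0, -0.013, 0.0, 0.0]
ft_force: [-0.7, -0.2, -1.5]
gripper_width: 0.038
```

{"method": "jog_arm", "body": {"targets": [[[0,0,0.02],[0,0,0],255],[[0,0,0.03],[0,0,0],255],[[0,0,0.02],[0,0,0],255]]}}

```text
clock: 25.7
position: [0.6344, -0.0125, 0.2105]
tool_rot: [1.0, -0.013, 0.001, 0.0]
ft_force: [0.6, 0.3, -1.3]
gripper_width: 0.0382
```

```bash
python3 v.py v2b
```

```text
25.7 [ 0.6344 -0.0125  0.2105] [[1.0, -0.026, 0.002], [-0.026, -1.0, -0.0], [0.002, 0.0, -1.0]] [ 0.6  0.3 -1.3] 0.0382 [-0.129  0.376  1.407  0.     1.357 -0.103]
25.8 [ 0.636  -0.0127  0.2123] [[1.0, -0.026, 0.007], [-0.026, -1.0, -0.001], [0.007, 0.001, -1.0]] [-0.4 -0.1 -0.9] 0.0376 [-0.129  0.374  1.405  0.     1.355 -0.103]
```

{"method": "jog_arm", "body": {"targets": [[[-0.0046,0.0237,0],[0,0,7.6],255],[[-0.0046,0.0237,0],[0,0,7.6],255],[[-0.0046,0.0237,0],[0,0,7.6],255],[[-0.0046,0.0237,0],[0,0,7.6],255],[[-0.0046,0.0237,0],[0,0,7.6],255],[[-0.0046,0.0237,0],[0,0,7.6],255],[[-0.0046,0.0237,0],[0,0,7.6],255],[[-0.0046,0.0237,0],[0,0,7.6],255],[[-0.0046,0.0237,0],[0,0,7.6],255],[[-0.0046,0.0237,0],[0,0,7.6],255],[[-0.0046,0.0237,0],[0,0,7.6],255],[[-0.0046,0.0237,0],[0,0,7.2],255]]}}

```text
clock: 27.0
position: [0.5777, 0.2726, 0.2071]
tool_rot: [0.71, 0.705, -0.001, -0.001]
ft_force: [-0.1, -0.2, -0.2]
gripper_width: 0.0379
```

{"method": "jog_arm", "body": {"targets": [[[0,0,-0.03],[0,0,0],255],[[0,0,-0.045],[0,0,0],255],[[0,0,-0.045],[0,0,0],255],[[0,0,-0.035],[0,0,0],255],[[0,0,-0.02],[0,0,0],255],[[0,0,-0.01],[0,0,0],255],[[0,0,-0.006],[0,0,0],255],[[0,0,-0.003],[0,0,0],255],[[0,0,0],[0,0,0],255],[[0,0,0],[0,0,0],255]]}}

```text
clock: 28.0
position: [0.5795, 0.2722, 0.016]
tool_rot: [0.711, 0.703, 0.001, 0.0]
ft_force: [0.1, 0.4, -0.5]
gripper_width: 0.0379
```

{"method": "jog_arm", "body": {"targets": [[[0,0,-0.0015],[0,0,0],255],[[0,0,-0.001],[0,0,0],255],[[0,0,0],[0,0,0],255],[[0,0,0],[0,0,0],255]]}}

```text
clock: 28.4
position: [0.5793, 0.2722, 0.0137]
tool_rot: [0.711, 0.703, 0.001, 0.0]
ft_force: [-1.3, 0.1, 5.4]
gripper_width: 0.038
```

{"method": "jog_arm", "body": {"targets": [[[0,0,0],[0,0,0],85],[[0,0,0],[0,0,0],85],[[0,0,0],[0,0,0],85],[[0,0,0],[0,0,0],85],[[0,0,0.02],[0,0,0],85],[[0,0,0.04],[0,0,0],85],[[0,0,0.05],[0,0,0],85],[[0,0,0.05],[0,0,0],0],[[0,0,0.04],[0,0,0],0],[[0,0,0],[0,0,0],0]]}}

```text
clock: 29.4
position: [0.5822, 0.2732, 0.2197]
tool_rot: [0.711, 0.703, 0.006, 0.003]
ft_force: [-0.6, 0.8, -0.2]
gripper_width: 0.0854
```

```bash
python3 - <<'E'
from h import *
s=st(); f=cam('wrist','w12'); bars(f,.028)
f=cam('scene','s12'); print('scene'); bars({**f,'img':np.where((np.arange(480)>170)[:,None,None]&(np.arange(640)>190)[None,:,None],f['img'],255).astype(np.uint8)},amin=100)
E
```

```text
29.4 [0.5822 0.2732 0.2197] [[0.012, 1.0, 0.013], [1.0, -0.012, 0.005], [0.005, 0.013, -1.0]] [-0.6  0.8 -0.2] 0.0854 [ 0.331  0.377  1.382  0.     1.369 -1.228]
bar px [ 27. 364.] xy [ 0.7619 -0.0715] size [0.058  0.0399] ang 89.7
bar px [321. 200.] xy [0.5768 0.272 ] size [0.1556 0.0382] ang -0.9
bar px [403. 198.] xy [0.5762 0.355 ] size [0.1753 0.0244] ang -0.8
scene
bar px [355. 325.] xy [0.7734 0.0448] size [0.035  0.0246] ang 13.3
bar px [314. 305.] xy [ 0.7394 -0.0595] size [0.0486 0.0452] ang -6.4
bar px [505. 297.] xy [0.5825 0.3648] size [0.1941 0.0413] ang -1.6
bar px [465. 287.] xy [0.583  0.2737] size [0.1725 0.0397] ang -1.0
bar px [255. 206.] xy [ 0.387  -0.3556] size [0.1336 0.0524] ang -0.9
```

{"method": "jog_arm", "body": {"targets": [[[-0.0145,-0.0455,0],[0,0,0],0],[[-0.0145,-0.0455,0],[0,0,0],0],[[-0.0145,-0.0455,0],[0,0,0],0],[[-0.0145,-0.0455,0],[0,0,0],0],[[-0.0145,-0.0455,0],[0,0,0],0],[[-0.0145,-0.0455,0],[0,0,0],0],[[-0.0145,-0.0455,0],[0,0,0],0],[[-0.0145,-0.0455,0],[0,0,0],0],[[-0.0145,-0.0455,0],[0,0,0],0],[[-0.0145,-0.0455,0],[0,0,0],0],[[-0.0145,-0.0455,0],[0,0,0],0],[[-0.0145,-0.0455,0],[0,0,0],0]]}}

```text
clock: 30.7
position: [0.4027, -0.2749, 0.2103]
tool_rot: [0.711, 0.703, 0.0, -0.002]
ft_force: [1.0, -0.6, -0.9]
gripper_width: 0.0854
```

{"method": "jog_arm", "body": {"targets": [[[-0.0145,-0.0455,0],[0,0,-1],0],[[-0.0145,-0.0455,0],[0,0,0],0],[[0,0,0],[0,0,0],0],[[0,0,0],[0,0,0],0],[[0,0,0],[0,0,0],0]]}}

```text
clock: 31.2
position: [0.3752, -0.3635, 0.2109]
tool_rot: [0.717, 0.697, 0.001, -0.002]
ft_force: [-0.1, -0.1, 0.3]
gripper_width: 0.0853
```

```bash
python3 - <<'E'
from h import *
s=st(); f=cam('wrist','w13'); bars(f); x=R.from_quat(s['tool_rot']).as_matrix()[:,0]; print(np.degrees(np.arctan2(x[1],x[0])))
E
```

```text
31.2 [ 0.3752 -0.3635  0.2109] [[0.029, 1.0, -0.002], [1.0, -0.029, 0.003], [0.003, -0.002, -1.0]] [-0.1 -0.1  0.3] 0.0853 [-9.030e-01  2.120e-01  1.646e+00  1.000e-03  1.288e+00 -2.445e+00]
bar px [318. 207.] xy [ 0.3714 -0.3672] size [0.1178 0.0393] ang -2.2
88.3216734354438
```

{"method": "jog_arm", "body": {"targets": [[[-0.003,-0.003,-0.04],[0,0,-0.5],0],[[0,0,-0.045],[0,0,0],0],[[0,0,-0.045],[0,0,0],0],[[0,0,-0.035],[0,0,0],0],[[0,0,-0.02],[0,0,0],0],[[0,0,-0.012],[0,0,0],0],[[0,0,-0.007],[0,0,0],0],[[0,0,0],[0,0,0],255],[[0,0,0],[0,0,0],255],[[0,0,0],[0,0,0],255],[[0,0,0],[0,0,0],255],[[0,0,0],[0,0,0],255]]}}

```text
clock: 32.45
position: [0.3735, -0.369, 0.0099]
tool_rot: [0.721, 0.693, -0.0, 0.002]
ft_force: [-0.7, 0.9, 5.6]
gripper_width: 0.0379
```

{"method": "jog_arm", "body": {"targets": [[[0,0,0],[0,0,0],255],[[0,0,0.02],[0,0,0],255],[[0,0,0.04],[0,0,0],255],[[0,0,0.045],[0,0,0],255],[[0,0,0.045],[0,0,0],255],[[0,0,0.04],[0,0,0],255],[[0,0,0.01],[0,0,0],255],[[0,0,0],[0,0,0],255]]}}

```text
clock: 33.25
position: [0.3732, -0.3689, 0.2105]
tool_rot: [0.721, 0.693, -0.0, 0.002]
ft_force: [-0.2, -1.0, -0.7]
gripper_width: 0.0379
```

{"method": "jog_arm", "body": {"targets": [[[0.0238,0.0324,0],[0,0,-8.1],255],[[0.0238,0.0324,0],[0,0,-8.1],255],[[0.0238,0.0324,0],[0,0,-8.1],255],[[0.0238,0.0324,0],[0,0,-8.1],255],[[0.0238,0.0324,0],[0,0,-8.1],255],[[0.0238,0.0324,0],[0,0,-8.1],255],[[0.0238,0.0324,0],[0,0,-8.1],255],[[0.0238,0.0324,0],[0,0,-8.1],255],[[0.0238,0.0324,0],[0,0,-8.1],255],[[0.0238,0.0324,0],[0,0,-8.1],255],[[0.0238,0.0324,0],[0,0,-8.1],255],[[0,0,0],[0,0,0],255]]}}

```text
clock: 34.45
position: [0.6358, -0.0072, 0.2049]
tool_rot: [1.0, -0.01, -0.001, -0.002]
ft_force: [-0.4, -0.9, -0.7]
gripper_width: 0.0379
```

{"method": "jog_arm", "body": {"targets": [[[0,0,-0.02],[0,0,0],255],[[0,0,-0.03],[0,0,0],255],[[0,0,-0.018],[0,0,0],255],[[0,0,0],[0,0,0],255],[[0,0,0],[0,0,0],255],[[0,0,0],[0,0,0],255]]}}

```text
clock: 35.05
position: [0.6349, -0.0121, 0.141]
tool_rot: [1.0, -0.011, 0.001, 0.0]
ft_force: [0.8, 0.1, -0.0]
gripper_width: 0.0381
```

```bash
python3 v.py v3
```

```text
35.05 [ 0.6349 -0.0121  0.141 ] [[1.0, -0.023, 0.001], [-0.023, -1.0, -0.0], [0.001, 0.0, -1.0]] [ 0.8  0.1 -0. ] 0.0381 [-0.129  0.423  1.51  -0.     1.208 -0.106]
35.15 [ 0.6351 -0.012   0.1415] [[1.0, -0.023, 0.002], [-0.023, -1.0, -0.0], [0.002, 0.0, -1.0]] [ 0.8  0.3 -0.7] 0.0378 [-0.128  0.422  1.51  -0.     1.208 -0.106]
```

View pics/v3.png

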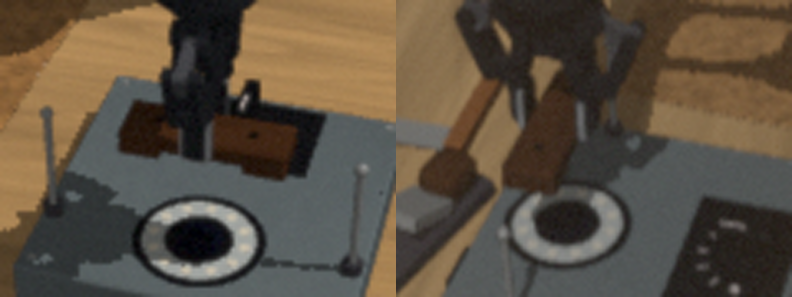

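Bar d at (208,140) is level and midway between the tips at (47,112) and (362,170). I'm holding it there.

{"method": "jog_arm", "body": {"targets": [[[0,-0.001,0],[0,0,0],255],[[0,0,0],[0,0,0],255],[[0,0,0],[0,0,0],255],[[0,0,0],[0,0,0],255],[[0,0,0],[0,0,0],255],[[0,0,0],[0,0,0],255],[[0,0,0],[0,0,0],255],[[0,0,0],[0,0,0],255],[[0,0,0],[0,0,0],255],[[0,0,0],[0,0,0],255],[[0,0,0],[0,0,0],255],[[0,0,0],[0,0,0],255]]}}

```text
clock: 36.35
position: [0.6345, -0.0127, 0.1403]
tool_rot: [1.0, -0.011, 0.0, 0.0]
ft_force: [-0.3, -0.1, -0.9]
gripper_width: 0.0377
```

{"method": "jog_arm", "body": {"targets": [[[0,0,0],[0,0,0],255],[[0,0,0],[0,0,0],255],[[0,0,0],[0,0,0],255],[[0,0,0],[0,0,0],255],[[0,0,0],[0,0,0],255],[[0,0,0],[0,0,0],255],[[0,0,0],[0,0,0],255],[[0,0,0],[0,0,0],255],[[0,0,0],[0,0,0],255],[[0,0,0],[0,0,0],255],[[0,0,0],[0,0,0],255],[[0,0,0],[0,0,0],255]]}}

```text
clock: 37.55
position: [0.6345, -0.0127, 0.1403]
tool_rot: [1.0, -0.011, 0.0, 0.0]
ft_force: [0.3, -0.6, -1.3]
gripper_width: 0.0378
```

{"method": "jog_arm", "body": {"targets": [[[0,0,0.02],[0,0,0],255],[[0,0,0.03],[0,0,0],255],[[0,0,0.02],[0,0,0],255],[[0,0,0],[0,0,0],255]]}}

```text
clock: 37.95
position: [0.6365, -0.0129, 0.2138]
tool_rot: [1.0, -0.011, 0.004, 0.0]
ft_force: [0.7, 1.1, -1.5]
gripper_width: 0.0378
```

{"method": "jog_arm", "body": {"targets": [[[-0.0197,0.0276,0],[0,0,7.55],255],[[-0.0197,0.0276,0],[0,0,7.55],255],[[-0.0197,0.0276,0],[0,0,7.55],255],[[-0.0197,0.0276,0],[0,0,7.55],255],[[-0.0197,0.0276,0],[0,0,7.55],255],[[-0.0197,0.0276,0],[0,0,7.55],255],[[-0.0197,0.0276,0],[0,0,7.55],255],[[-0.0197,0.0276,0],[0,0,7.55],255],[[-0.0197,0.0276,0],[0,0,7.55],255],[[-0.0197,0.0276,0],[0,0,7.55],255],[[-0.0197,0.0276,0],[0,0,7.55],255],[[-0.0197,0.0276,0],[0,0,7.55],255]]}}

```text
clock: 39.15
position: [0.3964, 0.3191, 0.209]
tool_rot: [0.71, 0.705, -0.001, -0.0]
ft_force: [0.9, 0.4, -1.3]
gripper_width: 0.0377
```

{"method": "jog_arm", "body": {"targets": [[[0,0,-0.03],[0,0,0],255],[[0,0,-0.045],[0,0,0],255],[[0,0,-0.045],[0,0,0],255],[[0,0,-0.035],[0,0,0],255],[[0,0,-0.02],[0,0,0],255],[[0,0,-0.01],[0,0,0],255],[[0,0,-0.006],[0,0,0],255],[[0,0,-0.002],[0,0,0],255],[[0,0,0],[0,0,0],255],[[0,0,0],[0,0,0],255]]}}

```text
clock: 40.15
position: [0.3989, 0.319, 0.0183]
tool_rot: [0.711, 0.703, 0.001, 0.0]
ft_force: [0.2, 0.5, -0.6]
gripper_width: 0.038
```

{"method": "jog_arm", "body": {"targets": [[[0,0,-0.0015],[0,0,0],255],[[0,0,-0.001],[0,0,0],255],[[0,0,-0.0005],[0,0,0],255],[[0,0,0],[0,0,0],255],[[0,0,0],[0,0,0],255]]}}

```text
clock: 40.65
position: [0.3983, 0.3187, 0.0149]
tool_rot: [0.711, 0.703, 0.0, 0.0]
ft_force: [-1.1, 0.4, 5.5]
gripper_width: 0.0379
```

{"method": "jog_arm", "body": {"targets": [[[0,0,0],[0,0,0],85],[[0,0,0],[0,0,0],85],[[0,0,0],[0,0,0],85],[[0,0,0],[0,0,0],85],[[0,0,0.02],[0,0,0],85],[[0,0,0.04],[0,0,0],85],[[0,0,0.05],[0,0,0],85],[[0,0,0.05],[0,0,0],0],[[0,0,0.04],[0,0,0],0],[[0,0,0],[0,0,0],0]]}}

```text
clock: 41.65
position: [0.4013, 0.3206, 0.2205]
tool_rot: [0.711, 0.703, 0.006, 0.002]
ft_force: [0.2, 0.3, 0.2]
gripper_width: 0.0852
```

{"method": "jog_arm", "body": {"targets": [[[0.0042,-0.015,0],[0,0,-8.2],0],[[0.0042,-0.015,0],[0,0,-8.2],0],[[0.0042,-0.015,0],[0,0,-8.2],0],[[0.0042,-0.015,0],[0,0,-8.2],0],[[0.0042,-0.015,0],[0,0,-8.2],0],[[0.0042,-0.015,0],[0,0,-8.2],0],[[0.0042,-0.015,0],[0,0,-8.2],0],[[0.0042,-0.015,0],[0,0,-8.2],0],[[0.0042,-0.015,0],[0,0,-8.2],0],[[0.0042,-0.015,0],[0,0,-8.2],0],[[0.0042,-0.015,0],[0,0,-8.2],0]]}}

```text
clock: 42.75
position: [0.4437, 0.1528, 0.2131]
tool_rot: [1.0, -0.011, -0.001, 0.0]
ft_force: [-0.1, 0.4, 0.9]
gripper_width: 0.0854
```

{"method": "jog_arm", "body": {"targets": [[[0.0042,-0.015,0],[0,0,-8.2],0],[[0.0042,-0.015,0],[0,0,-8.2],0],[[0.0042,-0.015,0],[0,0,-8.2],0],[[0.0042,-0.015,0],[0,0,-8.2],0],[[0.0042,-0.015,0],[0,0,-8.2],0],[[0.0042,-0.015,0],[0,0,-8.2],0],[[0.0042,-0.015,0],[0,0,-8.2],0],[[0.0042,-0.015,0],[0,0,-8.2],0],[[0.0042,-0.015,0],[0,0,-8.2],0],[[0.0042,-0.015,0],[0,0,-8.2],0],[[0.0042,-0.015,0],[0,0,-8.2],0],[[0,0,0],[0,0,0],0]]}}

```text
clock: 43.95
position: [0.4905, -0.0128, 0.2132]
tool_rot: [-0.7, 0.714, 0.0, -0.001]
ft_force: [0.0, 0.2, -0.4]
gripper_width: 0.0854
```

```bash
python3 - <<'E'
from h import *
s=st();x=R.from_quat(s['tool_rot']).as_matrix()[:,0]; print(np.degrees(np.arctan2(x[1],x[0])))
f=cam('scene','s14'); bars({**f,'img':np.where((np.arange(480)>170)[:,None,None]&(np.arange(640)>190)[None,:,None],f['img'],255).astype(np.uint8)},amin=100)
E
```

```text
43.95 [ 0.4905 -0.0128  0.2132] [[-0.021, -1.0, -0.001], [-1.0, 0.021, -0.0], [0.001, 0.001, -1.0]] [ 0.   0.2 -0.4] 0.0854 [-1.670e-01  1.610e-01  1.706e+00 -1.000e-03  1.276e+00  1.424e+00]
-91.1994811601807
bar px [355. 325.] xy [0.7747 0.0452] size [0.0377 0.0246] ang 13.3
bar px [315. 306.] xy [ 0.7407 -0.0607] size [0.0496 0.0486] ang 70.8
bar px [465. 288.] xy [0.5837 0.2735] size [0.1737 0.0398] ang -0.7
bar px [501. 279.] xy [0.5138 0.358 ] size [0.3258 0.0587] ang 5.6
```

{"method": "jog_arm", "body": {"targets": [[[0,0.001,-0.04],[0,0,0],0],[[0,0,-0.04],[0,0,0],0],[[0,0,-0.04],[0,0,0],0],[[0,0,-0.025],[0,0,0],0],[[0,0,-0.013],[0,0,0],0],[[0,0,0],[0,0,0],0],[[0,0,0],[0,0,0],255],[[0,0,0],[0,0,0],255],[[0,0,0],[0,0,0],255],[[0,0,0],[0,0,0],255],[[0,0,0],[0,0,0],255],[[0,0,0],[0,0,0],255]], "grip_force": 40}}

```text
clock: 45.2
position: [0.4908, -0.0109, 0.0571]
tool_rot: [-0.7, 0.714, -0.001, 0.0]
ft_force: [-0.7, -2.1, 5.9]
gripper_width: 0.0123
```

{"method": "jog_arm", "body": {"targets": [[[0,0,0],[0,0,8],255],[[0,0,0],[0,0,8],255],[[0,0,0],[0,0,8],255],[[0,0,0],[0,0,8],255],[[0,0,0],[0,0,8],255],[[0,0,0],[0,0,8],255],[[0,0,0],[0,0,8],255],[[0,0,0],[0,0,8],255],[[0,0,0],[0,0,8],255],[[0,0,0],[0,0,8],255],[[0,0,0],[0,0,7],255],[[0,0,0],[0,0,2],255]]}}

```text
clock: 46.4
position: [0.4903, -0.0105, 0.057]
tool_rot: [1.0, -0.017, 0.0, 0.0]
ft_force: [-1.3, 0.2, 6.3]
gripper_width: 0.0119
```

{"method": "jog_arm", "body": {"targets": [[[0,0,0],[0,0,0],255],[[0,0,0],[0,0,0],255],[[0,0,0],[0,0,0],255],[[0,0,0],[0,0,0],255],[[0,0,0],[0,0,0],0],[[0,0,0],[0,0,0],0],[[0,0,0],[0,0,0],0],[[0,0,0],[0,0,0],0],[[0,0,0.03],[0,0,0],0],[[0,0,0.05],[0,0,0],0],[[0,0,0.05],[0,0,0],0],[[0,0,0.03],[0,0,0],0]]}}

```text
clock: 47.6
position: [0.4919, -0.0107, 0.2201]
tool_rot: [1.0, -0.018, 0.003, 0.0]
ft_force: [0.3, -0.3, -0.1]
gripper_width: 0.0851
```

```bash
python3 - <<'E'
from h import *
s=st(); f=cam('wrist','w15')
u,v=proj(f,[.4915,-.011,.06]).astype(int); print(u,v)
for a,c,q in blobs(f,(u-70,v-70,u+70,v+70),(150,)*3,(255,)*3,6): print(a,c,q,ray(f,*c,.0455)[:2].round(4),ray(f,*c,.078)[:2].round(4))
w=cv2.resize(f['img'][:,:,::-1],(400,300)); d=cv2.resize(cam('scene','s15')['img'][195:345,200:600,::-1],None,fx=2,fy=2,interpolation=cv2.INTER_CUBIC)
e=np.zeros((300,800,3),np.uint8); e[:,:400]=w; e[:,400:]=cv2.resize(cam('side','d15')['img'][180:480,180:580,::-1],(400,300))
cv2.imwrite('pics/f15.png',np.vstack([e,d]))
E
```

```text
47.6 [ 0.4919 -0.0107  0.2201] [[0.999, -0.037, 0.005], [-0.037, -0.999, -0.001], [0.005, 0.001, -1.0]] [ 0.3 -0.3 -0.1] 0.0851 [-0.163  0.155  1.696  0.     1.285 -0.127]
319 222
59 [318.9 183.6] [9 9] [0.492  0.0226] [0.4922 0.0265]
19 [337.1 188.5] [5 8] [0.5089 0.0174] [0.5074 0.0218]
20 [350.  201.5] [7 6] [0.5209 0.0046] [0.5181 0.0103]
69 [319. 215.] [ 3 23] [ 0.4909 -0.0073] [ 4.912e-01 -4.000e-04]
23 [354.7 219. ] [8 3] [ 0.5252 -0.0126] [ 0.522  -0.0051]
20 [349.4 236. ] [8 5] [ 0.5199 -0.0294] [ 0.5172 -0.0203]
19 [336.7 248.3] [5 7] [ 0.5071 -0.0416] [ 0.5058 -0.0312]
```

View pics/f15.png

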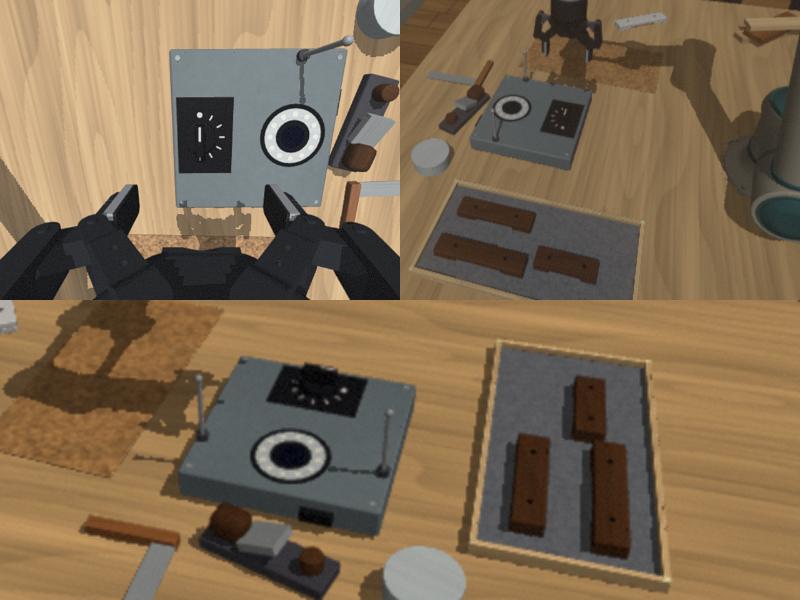

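The final picture shows the pointer on the off dot (319,184) and the mat empty. The three bars lie flat inside the rim, at about (530,483), (610,500) and (590,407). I'm handing in.

```bash
python3 - <<'E'
from h import *
ticket.sign_off(); st()
E
```

```text
the job is handed in; nothing more can be done
the job is handed in; nothing more can be done
```

I finished the job and handed it in at about 48 s on the robot clock, well under the 210 s limit; the sign-off gives no verdict.

**What I did**
- I turned the lamp selector from click 5 to click 3.
- I held the 180 mm, 160 mm and 120 mm bars level between the rod tips, longest first, for about 2.4 s each. The 140 mm bar was absent.
- I laid each bar flat in the tray, then turned the selector fully back to off.

**Last checks**
- **Selector:** the wrist picture showed the pointer on the off dot.
- **Bars:** all three appeared flat and apart inside the rim, and the mat was empty.
- **Robot:** the gripper was open and clear of everything.
- **Bystanders:** the tin, square, plane and white look-alikes looked untouched.

**Disagreements and limits**
- The cameras disagreed by 5–10 mm on the rod tips and by 6–8 mm on the bars on the mat. I used the lamp ring, the dial marks and the wrist view instead. The held bars should be within several millimetres of the viewing point, inside the 20 mm limit.
- In my last automatic check, the shortest and longest bars merged into one shape, so I checked those two only by eye in the final picture.

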